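# Copy the tester seat's angle to the slicing jig with a locking bevel

## Robot

A 7-joint arm with a two-finger parallel gripper is mounted at the origin on the work surface. World frame = base frame: x ahead of the robot, y to its left, z up, the work surface at z = 0. Lengths are in m, angles in rad, forces in N, time in s.
With the tool pointing down it reaches from about 0.4 to 0.75 m from the base axis. Payload 19.5 kg.
Tool frame: the origin (TCP) lies midway between the tips of the shut fingers; the grasp point (between the pads) lies behind it (manip.tcp_to_grasp is the z of the grasp point in the tool frame, in m); z points along the fingers, y is the line along which they close (so a half turn about z gives the same grasp; the last joint's range is limited). The gripper opens to 85 mm and grips with 20 to 120 N. Pads are 22 mm wide; open, the fingers measure 114 mm over their backs; the gripper's body (76 mm by 85 mm) begins 54 mm behind the grasp point. The pads swing forward as they close: fully open they stand 13 mm farther back than shut.
Start: joints at [-1.356, 0.707, -0.028, 1.485, 0.022, 0.951, -0.075], TCP at [0.146, 0.556, 0.207] pointing down, gripper open.
Joint ranges: [-2.71, 2.71], [-0.32, 2.16], [-1.57, 1.52], [0, 2.45], [-1.46, 4.6], [0, 2.02], [-2.83, 2.83]. Speed limits (rad/s): [1.89, 1.89, 2.57, 2.57, 3.01, 3.01, 3.01].

## Interface

Orientations are given as a unit quaternion [x, y, z, w].
In Python, from plant import manip, optics gives the robot as it stands.
- The arm moves only by the shell command python3 -m pendant 'ROWS' [FORCE]. ROWS is JSON, a list that holds one entry, the list of rows, each a list of 7 numbers: the shift along the world's x, y, z in m, then the turn, a rotation vector about the world's x, y, z in rad, then the opening, from 0 (shut) to 1 (fully open). A call has 1 to 12 rows; each row shifts and turns the commanded pose from where the row before left it; what a row does not reach is not made up. A row lasts 1/8 s, in which the tool goes at most 62.5 mm and 10.7 degrees, less where a joint would pass 70% of its speed; a pose out of reach is approached as far as the arm can. A call with a gripper value outside its range is refused whole. The fingers move at their own pace and stop on an object; FORCE is the grip in N (left out, the last holds). Time passes only in rows, so rows that do not move let the fingers close. It gives the time, the measured TCP pose, the force, the opening and the grip force at its end, in the units of the state.
- manip.read_state(): the state, without advancing time (a new reading comes with each control period).
- optics.get_image(name): name is "scene" or "top" or "wrist"; returns a dict with "color" (420x560x3 uint8, red, green, blue), "z_map" (420x560 float32, m along the optical axis (not along the pixel's ray), 0 where there is no reading), "fx", "fy", "cx", "cy" (pixels), "D" ([k1, k2, p1, p2, k3] as OpenCV has them; the pictures are not rectified), "pose" (4x4, takes a point from camera to world coordinates). Camera axes: x right, y down, z forward; pixel columns grow to the right and rows downward; lengths in m; the calibration is good to about 2 mm. A picture is of the moment at which its call begins.
- manip.finish_job(): hands the job in; it is judged then, once.
The state is a dict: "clock": time; "joints": joint angles; "qd": joint speeds; "joint_torque": joint torques, N m; "tool_pos": TCP position; "tcp_rot": TCP orientation; "ft_force": force on the tool from outside, world axes, zero at the start; "torque": the same for the moment, N m; "width": finger opening in m; "gripper_force": force on a finger pad.
Only numpy, scipy, OpenCV 4.12 (cv2) and the standard library are available. Lean on these libraries where they do the work, as an engineer would, in place of code of your own. Each camera call takes 0.05 s, during which the arm holds its last target. There are 200 camera calls.

## Task

Take the angle of the dark steel sample seat with the folding bevel: lay it down in the seat's corner, pushed fully home with stock and blade flat against the two walls, and press its orange cam lever fully down to lock it there. Then carry the locked bevel over to the slicing jig and push it fully home in that corner, so that it swings the red fence to the same angle as the seat; leave the bevel lying there, locked, flat against both the blue wall and the red fence. Do not shift the seat's walls or disturb the other things on the table.

Things in the scene. Friction and masses are not known exactly. Their poses are not given: they have to be found in the camera images.
- bevel: Folding bevel, loose, 0.3 kg, starting mid-board (wood, 18 mm thick). Origin: hinge axis, underside; z up. Black stock: x -11 to 110 mm, y 0 to 22 mm (reference edge: the y = 0 side), 12 mm thick. Held by its fin; in a corner the stock edge goes against the fixed wall and the blade edge against the swinging one.
- fin (a point): Grip point in the bevel's yellow upright fin, at x 79, y 11, z 55 mm in the bevel's frame (axes as bevel). The fin spans x 62 to 96, y 5 to 17 (12 mm wide: grip across y), from the stock up to z 70 mm.
- blade_edge (a point): Midpoint of the steel blade's reference edge, a line through the hinge axis: 55 mm from it, 15.5 mm above the bevel's underside. x points along the blade away from the hinge. Blade 110 x 22 x 6 mm, on the -y side of the edge, 12.5 to 18.5 mm above the underside.
- blade (a joint): Blade hinge, rad: angle between stock and blade is 1.571 + value (0 = square, more = wider). Range -0.7 to 0.85; starts wide, 0.62 to 0.78. A stiff hinge (0.12 N m lever up or down, about 1.1 N at the tip); it keeps its angle in careful handling, and is 4 times as stiff as the red fence: sliding the bevel along a fixed wall into a narrower corner swings the blade until it lies flat. 
- camlever (a joint): Orange cam lever on the bevel's hinge, rad: 0 = up (unlocked, rising at 29 degrees over the stock), 0.5 = fully down, level along the stock (locked). A stiff lever (0.08 N m) that stays where it is left; pressing it down takes 3 to 6 N near the tip, and then it meets its stop.
- lever_tip (a point): Pressing point on the lever's middle line, 40 mm from its pivot (lever 12 mm wide, 5 thick, 45 long). The pivot is a level axis along the bevel's y, over the hinge axis, 38.5 mm above the underside. In the bevel's frame this point is at x 35, y 4, z 57.7 mm when up and x 40, y 4, z 38.5 mm when fully down.
- seat: The tester's sample seat, fixed: dark steel plate, bright aluminium walls. Plate 5 mm thick, x -65 to 140, y -35 to 135 mm. Origin: on the underside, at the corner, where the two wall faces would meet; z up; +x along the fixed wall, bevel's place at y > 0. Seat and jig stand left or right of the bevel in either order, always parallel (same axes).
- seat_corner (a point): The corner on top of the seat's plate (5 mm above seat); axes as seat. The bevel's origin lies here, its x along this x, when fully home.
- seat_fixed (a point): On the inner face of the seat's fixed aluminium wall, 75 mm along x from the corner, 12 mm above the plate; axes as seat. The face is the plane y = 0, x 20 to 135 mm; the wall is 10 mm thick behind it, top 24 mm above the plate.
- seat_stop (a point): Face of the seat's stop block, at x = -11, y = 11 mm from the corner, the block spans y 1 to 19 mm, top 11 mm above the plate: the end of the bevel's stock meets it when fully home.
- seatwall_face (a point): On the inner face of the seat's swinging aluminium wall, 70 mm from the corner, 12 mm above the plate; x points along it away from the corner. It pivots about the corner, the face passing through it, 34 to 125 mm from it, 10 mm thick behind, top 24 mm above the plate. Clamped fast at 76 to 115 degrees from the fixed wall: the angle to copy.
- jig: The slicing jig, fixed: white plate, blue wall, red fence. Plate 5 mm thick, x -65 to 140, y -35 to 135 mm. Origin: on the underside, at the corner, where the two wall faces would meet; z up; +x along the fixed wall, bevel's place at y > 0. Seat and jig stand left or right of the bevel in either order, always parallel (same axes).
- jig_corner (a point): The corner on top of the jig's plate (5 mm above jig); axes as jig. The bevel's origin lies here, its x along this x, when fully home.
- jig_fixed (a point): On the inner face of the jig's fixed blue wall, 75 mm along x from the corner, 12 mm above the plate; axes as jig. The face is the plane y = 0, x 20 to 135 mm; the wall is 10 mm thick behind it, top 24 mm above the plate.
- jig_stop (a point): Face of the jig's stop block, at x = -11, y = 11 mm from the corner, the block spans y 1 to 19 mm, top 11 mm above the plate: the end of the bevel's stock meets it when fully home.
- swing_face (a point): On the inner face of the jig's red fence, 70 mm from the corner, 12 mm above the plate; x points along it away from the corner. It pivots about the corner, the face passing through it, 34 to 125 mm from it, 10 mm thick behind, top 24 mm above the plate. Starts too closed, 58 to 67 degrees from the blue wall.
- swing (a joint): Red fence of the jig, rad: 0 = square to the blue wall, more = opened wider; range -0.7 to 0.6. Friction 0.03 N m (about 0.3 N near its end); stays where it is left.
- kiwi: Brown kiwi fruit, 52 mm wide, 53 mm tall, standing on the board's left end; bystander.
- dish: Clear shallow dish, 68 mm across, 16 mm tall, on the table at the front right; bystander.
- jar: White jar, 60 mm across, 85 mm tall, on the left end of the board; bystander.
- cup: White cup, 72 mm across, 80 mm tall, on the right end of the board; bystander.
- driver: Screwdriver with a blue handle, lying in front of the board on the left; bystander.
- square: Fixed try square, wooden stock 100 mm, steel blade 90 mm, lying in front of the board on the right; not adjustable, bystander.
Mind the look-alikes: they are no part of the job. Of the things like the bevel, leave any that is green or pink; of the rest the larger one is meant.

How it is judged:
On the way, in this order (a step that is already met when the one before it is completed fails the run):
1. the unlocked bevel lies fully home in the seat's corner, stock and blade flat against the two walls (horizontal distance between bevel and seat_corner below 0.005 m and z of bevel in the frame of seat_corner below 0.004 m and angle between the x axis of bevel and the x axis of seat, either way round below 0.04 rad and angle between the x axis of blade_edge and the x axis of seatwall_face, either way round below 0.04 rad and angle between bevel's own z axis and vertical below 0.05 rad and value of joint camlever below 0.2 rad), for 0.2 s.
2. the lever is pressed fully down while the bevel still lies home in the seat (horizontal distance between bevel and seat_corner below 0.005 m and z of bevel in the frame of seat_corner below 0.004 m and angle between the x axis of bevel and the x axis of seat, either way round below 0.04 rad and angle between the x axis of blade_edge and the x axis of seatwall_face, either way round below 0.04 rad and angle between bevel's own z axis and vertical below 0.05 rad and value of joint camlever above 0.42 rad), for 0.2 s.
At the end, for the whole second after the job is handed in: The bevel lies at rest on the jig plate, lever over 0.42 rad, hinge axis within 5 mm of the jig's corner, stock parallel with the blue wall and blade with the red fence within 0.04 rad, tilt under 0.05 rad; the fence stands at the seat's angle within 0.045 rad (horizontal distance between bevel and jig_corner below 0.005 m and z of bevel in the frame of jig_corner below 0.004 m and angle between the x axis of bevel and the x axis of jig, either way round below 0.04 rad and angle between the x axis of blade_edge and the x axis of swing_face, either way round below 0.04 rad and angle between bevel's own z axis and vertical below 0.05 rad and value of joint camlever above 0.42 rad and angle between the x axis of swing_face and the x axis of seatwall_face, either way round below 0.045 rad and linear speed of bevel below 0.01 m/s and angular speed of bevel below 0.05 rad/s); the robot touches nothing.
It fails at once if the seat's swinging wall is forced out of its angle (distance of seatwall_face from where it was at the start of the episode above 0.004 m).
It fails at once if another thing on the table is shoved or knocked over (3 cm) (distance of any of kiwi, dish, jar, cup, driver, square from where it was at the start of the episode above 0.03 m).
It also fails if it takes over 67 s, if anything falls off the work surface, if the arm or the gripper's body presses on something with over 40 N, if the wrist force passes 120 N, or if a joint passes its speed limit or range.

## Working session

There is one attempt and no reset: what is moved stays moved. The work goes in short steps, Python scripts to look and compute and a shell command to move; the robot and the scene stay as the last step left them, time stands still between calls to the robot, and variables do not carry over. Pictures are saved under pics/ and viewed, at most 10 in all, crops included, and the job is handed in when it is done.

```bash
ls; mkdir -p pics; cat > h.py <<'E'
import numpy as np, cv2
from plant import manip, optics
def shot(n,f=None):
    im=optics.get_image(n)
    if f: cv2.imwrite('pics/'+f,im['color'][:,:,::-1]); np.savez('pics/'+f+'.npz',**im)
    return im
def load(f): return dict(np.load('pics/'+f+'.npz'))
def ray(im,u,v):
    K=np.array([[im['fx'],0,im['cx']],[0,im['fy'],im['cy']],[0,0,1]],float)
    p=cv2.undistortPoints(np.array([[[u,v]]],float),K,np.array(im['D'],float))[0,0]
    return np.array([p[0],p[1],1.])
def atz(im,u,v,z):
    T=im['pose'];d=T[:3,:3]@ray(im,u,v);o=T[:3,3];return o+d*(z-o[2])/d[2]
def dep(im,u,v):
    z=np.median([x for x in im['z_map'][int(v)-1:int(v)+2,int(u)-1:int(u)+2].ravel() if x>0] or [0])
    T=im['pose'];return T[:3,3]+T[:3,:3]@ray(im,u,v)*z
def proj(im,P):
    T=np.linalg.inv(im['pose']);P=np.atleast_2d(P)@T[:3,:3].T+T[:3,3]
    K=np.array([[im['fx'],0,im['cx']],[0,im['fy'],im['cy']],[0,0,1]],float)
    return cv2.projectPoints(P,np.zeros(3),np.zeros(3),K,np.array(im['D'],float))[0][:,0]
E
python3 - <<'E'
from h import *
for n in('scene','top'): im=shot(n,n+'0.png'); print(n,im['pose'].round(3).tolist())
a=cv2.imread('pics/top0.png');cv2.imwrite('pics/topb.png',cv2.resize(a,(800,600),interpolation=cv2.INTER_CUBIC))
print(manip.read_state(),manip.tcp_to_grasp)
E
```

```text
pics
scene [[-0.818, 0.49, -0.301, 0.947], [0.575, 0.697, -0.429, 0.645], [-0.001, -0.524, -0.852, 1.297], [0.0, 0.0, 0.0, 1.0]]
top [[-0.028, -0.989, 0.143, 0.331], [-1.0, 0.029, 0.006, 0.02], [-0.01, -0.143, -0.99, 1.377], [0.0, 0.0, 0.0, 1.0]]
{'clock': 0.1, 'joints': array([-1.35571745,  0.70700136, -0.02764405,  1.48492953,  0.02200789,
        0.95090334, -0.07551685]), 'qd': array([ 0.00186398, -0.00137656, -0.00050769, -0.00022671, -0.00121823,
        0.00035114, -0.00054137]), 'joint_torque': array([ 1.70603325e-03, -8.84275532e+01,  1.23660062e+00, -2.36455214e+01,
        1.70786778e-02,  4.96182780e-03,  6.70040049e-05]), 'tool_pos': array([0.14595613, 0.55590987, 0.20630196]), 'tcp_rot': array([ 1.28033433e-01,  9.91769741e-01, -4.66686002e-04, -5.19509202e-05]), 'ft_force': array([-0.24201279,  0.67796124, -0.1991623 ]), 'torque': array([0.04285573, 0.03492353, 0.0114155 ]), 'gripper_force': 0.0, 'width': 0.08501868574801097} -0.0187
```

View pics/topb.png

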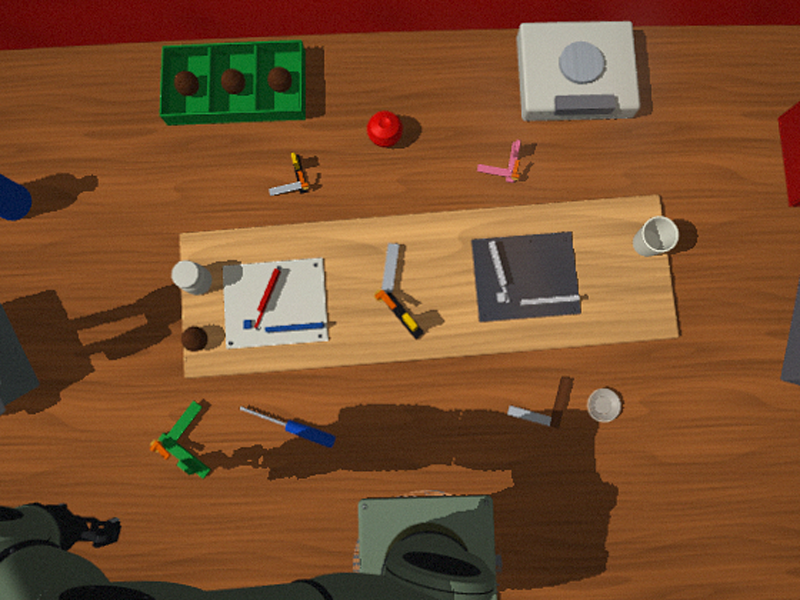

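View pics/scene0.png

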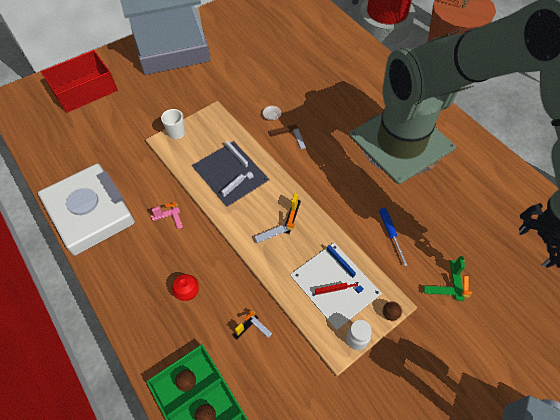

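The top view (800 px wide) shows the jig on the left with its corner near (258,328), and the seat on the right with its corner near (502,302). The bevel is in the middle, hinge near (384,297) and fin near (405,316). Next I'll get rough coordinates.

```bash
python3 - <<'E'
from h import *
im=load('top0.png');s=.7
for n,u,v,z in [('jigplate TL',224,268,.023),('jig BR',328,340,.023),('jigcorner',256,329,.023),('bluewallend',325,325,.047),('seat TL',472,239,.023),('seat BR',580,313,.023),('seatcorner',500,302,.023),('seatfixend',579,298,.047),('hinge',384,297,.05),('finA',398,309,.088),('finB',411,328,.088),('bladeend',392,245,.036),('jar',190,277,.1),('cup',656,236,.1),('kiwi',194,338,.05)]:
    print(n,atz(im,u*s,v*s,z).round(3),dep(im,u*s,v*s).round(3))
from scipy.spatial.transform import Rotation as R
print(R.from_quat(manip.read_state()['tcp_rot']).as_matrix().round(3).tolist())
w=shot('wrist','w0.png');print(w['pose'].round(3).tolist(),w['fx'])
E
```

```text
jigplate TL [0.599 0.394 0.023] [0.599 0.394 0.022]
jig BR [0.446 0.183 0.023] [0.446 0.183 0.023]
jigcorner [0.472 0.328 0.023] [0.472 0.327 0.025]
bluewallend [0.474 0.186 0.047] [0.476 0.188 0.026]
seat TL [ 0.643 -0.113  0.023] [ 0.644 -0.113  0.019]
seat BR [ 0.485 -0.323  0.023] [ 0.486 -0.325  0.018]
seatcorner [ 0.512 -0.164  0.023] [ 0.512 -0.163  0.028]
seatfixend [ 0.512 -0.317  0.047] [ 0.513 -0.318  0.045]
hinge [0.525 0.068 0.05 ] [0.523 0.068 0.064]
finA [0.496 0.04  0.088] [0.503 0.041 0.029]
finB [0.459 0.017 0.088] [0.459 0.017 0.082]
bladeend [0.633 0.05  0.036] [0.633 0.05  0.035]
jar [0.568 0.438 0.1  ] [0.567 0.438 0.102]
cup [ 0.622 -0.461  0.1  ] [ 0.639 -0.49   0.024]
kiwi [0.455 0.445 0.05 ] [0.453 0.438 0.071]
[[-0.967, 0.254, -0.0], [0.254, 0.967, -0.001], [-0.0, -0.001, -1.0]]
[[0.254, 0.924, 0.285, 0.075], [0.967, -0.243, -0.075, 0.576], [-0.0, 0.294, -0.956, 0.373], [0.0, 0.0, 0.0, 1.0]] 302.4128456201913
```

```bash
python3 -m pendant '[[[0.03,-0.042,0.006,0,0,-0.18,1],[0.03,-0.042,0.006,0,0,-0.18,1],[0.03,-0.042,0.006,0,0,-0.18,1],[0.03,-0.042,0.006,0,0,-0.18,1],[0.03,-0.042,0.006,0,0,-0.18,1],[0.03,-0.042,0.006,0,0,-0.18,1],[0.03,-0.042,0.006,0,0,-0.18,1],[0.03,-0.042,0.006,0,0,-0.18,1],[0.03,-0.042,0.006,0,0,-0.18,1],[0.03,-0.042,0.006,0,0,-0.18,1],[0.0,-0.042,0.0,0,0,-0.18,1],[0,0,0,0,0,0,1]]]'
python3 - <<'E'
from h import *
im=shot('wrist','w1.png');print(im['pose'].round(3).tolist())
cv2.imwrite('pics/w1b.png',cv2.resize(cv2.imread('pics/w1.png'),(800,600),interpolation=cv2.INTER_CUBIC))
E
```

```text
clock: 1.65
tool_pos: [0.4461, 0.0915, 0.2668]
tcp_rot: [0.901, 0.434, -0.0, 0.0]
ft_force: [-0.2, 0.4, -0.1]
width: 0.0856
gripper_force: 0.0
[[0.782, -0.596, -0.183, 0.494], [-0.623, -0.747, -0.23, 0.151], [0.001, 0.294, -0.956, 0.434], [0.0, 0.0, 0.0, 1.0]]
```

View pics/w1b.png

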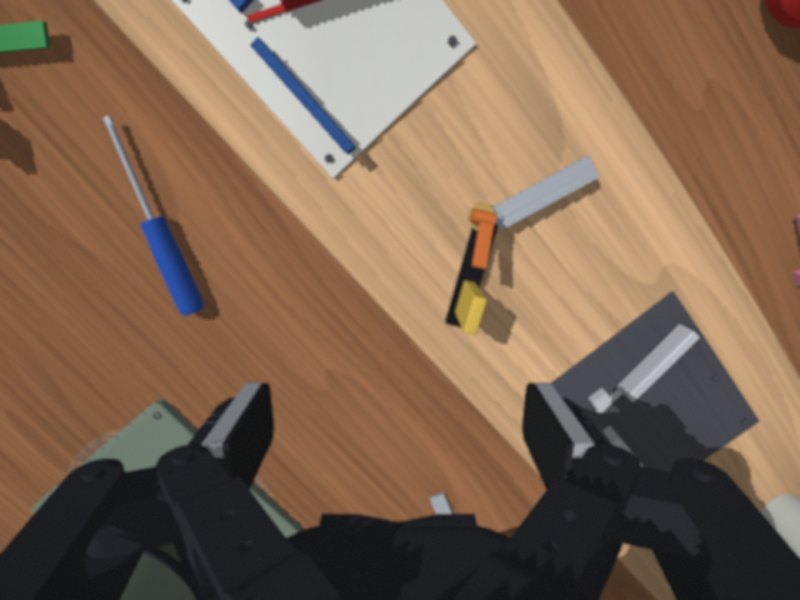

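The wrist view shows the bevel clearly: fin top around (472,295), orange lever at (483,240), blade end at (590,170). The jig and seat plates are each only partly visible. I'll fit the fin, lever and blade from depth.

```bash
cat >> h.py <<'E'
def cloud(im):
    h,w=im['z_map'].shape;u,v=np.meshgrid(np.arange(w),np.arange(h))
    K=np.array([[im['fx'],0,im['cx']],[0,im['fy'],im['cy']],[0,0,1]],float)
    p=cv2.undistortPoints(np.stack([u,v],-1).reshape(-1,1,2).astype(float),K,np.array(im['D'],float))[:,0]
    P=np.c_[p,np.ones(len(p))]*im['z_map'].reshape(-1,1)
    W=P@im['pose'][:3,:3].T+im['pose'][:3,3];W[im['z_map'].ravel()==0]=9
    return W.reshape(h,w,3), cv2.cvtColor(im['color'],cv2.COLOR_RGB2HSV).astype(int)
def rect(P):
    (c,s,a)=cv2.minAreaRect((P[:,:2]*1000).astype(np.float32))
    print('   n',len(P),'c',np.round(c,1),'size',np.round(s,1),'ang',round(a,1),'z',np.percentile(P[:,2],[5,50,95]).round(4))
    return c,s,a
E
python3 - <<'E'
from h import *
im=load('w1.png');W,H=cloud(im)
h,s,v=H[...,0],H[...,1],H[...,2]
roi=np.zeros(h.shape,bool);roi[95:245,300:430]=1
Z=W[...,2]
m=roi&(h>20)&(h<34)&(s>110)&(Z>.06)&(Z<.1);rect(W[m]); m2=m&(Z>.083);rect(W[m2])
m=roi&(h>3)&(h<20)&(s>180)&(Z>.045)&(Z<.1);rect(W[m])
m=roi&(Z>.031)&(Z<.042)&(s<90)&(v>90);c,_,_=rect(W[m])
x=W[m][:,:2];x=x-x.mean(0);print(np.degrees(np.arctan2(*np.linalg.svd(x,full_matrices=0)[2][0][::-1])))
m=roi&(v<60)&(Z>.024)&(Z<.036);rect(W[m])
E
```

```text
n 394 c [474.7  20.8] size [33.4 11.7] ang 38.3 z [0.0637 0.087  0.0888]
   n 257 c [474.7  20.8] size [32.7 11.7] ang 38.2 z [0.0849 0.0876 0.089 ]
   n 299 c [518.6  65.7] size [43.2 17. ] ang 50.1 z [0.0607 0.0677 0.0788]
   n 1330 c [588.1  56.9] size [23.2 98.4] ang 80.8 z [0.0348 0.0363 0.0377]
170.86865696277334
   n 347 c [491.6  34.7] size [101.9  20.3] ang 37.6 z [0.0262 0.0296 0.0311]
```

```bash
python3 -m pendant '[[[0.0072,-0.0177,-0.037,0,0,-0.0585,1],[0.0072,-0.0177,-0.037,0,0,-0.0585,1],[0.0072,-0.0177,-0.037,0,0,-0.0585,1],[0.0072,-0.0177,-0.037,0,0,-0.0585,1],[0,0,-0.032,0,0,0,0.7],[0,0,-0.032,0,0,0,0.5],[0,0,0,0,0,0,0.4],[0,0,0,0,0,0,0.4]]]' 80
python3 -c "
from h import *;from scipy.spatial.transform import Rotation as R
s=manip.read_state();x=R.from_quat(s['tcp_rot']).as_matrix();print(s['tool_pos'],np.degrees(np.arctan2(x[1,1],x[0,1])),x[:,2])"
```

```text
clock: 2.7
tool_pos: [0.4752, 0.0238, 0.0556]
tcp_rot: [0.944, 0.33, 0.0, -0.0]
ft_force: [-1.3, 0.4, 0.2]
width: 0.0345
gripper_force: 0.0
[0.47522714 0.02378513 0.05562271] -51.50653335525216 [ 7.88096402e-04  4.01326962e-04 -9.99999609e-01]
```

```bash
python3 -m pendant '[[[0,-0.003,0,0,0,0,0.3],[0,0,0,0,0,0,0],[0,0,0,0,0,0,0],[0,0,0,0,0,0,0],[0,0,0.02,0,0,0,0],[0,0,0.04,0,0,0,0]]]' 100
python3 -m pendant '[[[0.009,-0.013,0.016,0,0,0.16,0],[0.009,-0.013,0.016,0,0,0.16,0],[0.009,-0.013,0.016,0,0,0.16,0],[0.009,-0.013,0.016,0,0,0.16,0],[0.009,-0.013,0.016,0,0,0.16,0],[0.007,-0.013,0.008,0,0,0.16,0],[0,0,0,0,0,0,0],[0,0,0,0,0,0,0]]]' 100
python3 - <<'E'
from h import *
im=shot('wrist','w2.png')
cv2.imwrite('pics/w2b.png',cv2.resize(cv2.imread('pics/w2.png'),(800,600),interpolation=cv2.INTER_CUBIC))
from scipy.spatial.transform import Rotation as R
s=manip.read_state();x=R.from_quat(s['tcp_rot']).as_matrix();print(s['tool_pos'],np.degrees(np.arctan2(x[1,1],x[0,1])),x[:,2])
E
```

```text
clock: 3.45
tool_pos: [0.4741, 0.0203, 0.115]
tcp_rot: [0.944, 0.329, -0.001, -0.0]
ft_force: [0.2, -0.0, -3.6]
width: 0.0081
gripper_force: 99.0
clock: 4.45
tool_pos: [0.5263, -0.057, 0.2023]
tcp_rot: [0.687, 0.727, -0.0, -0.0]
ft_force: [0.1, 0.3, -4.2]
width: 0.0086
gripper_force: 99.0
[ 0.5263493  -0.05690729  0.20229838] 3.3026503017525823 [-1.03280746e-03  2.80101928e-04 -9.99999427e-01]
```

View pics/w2b.png

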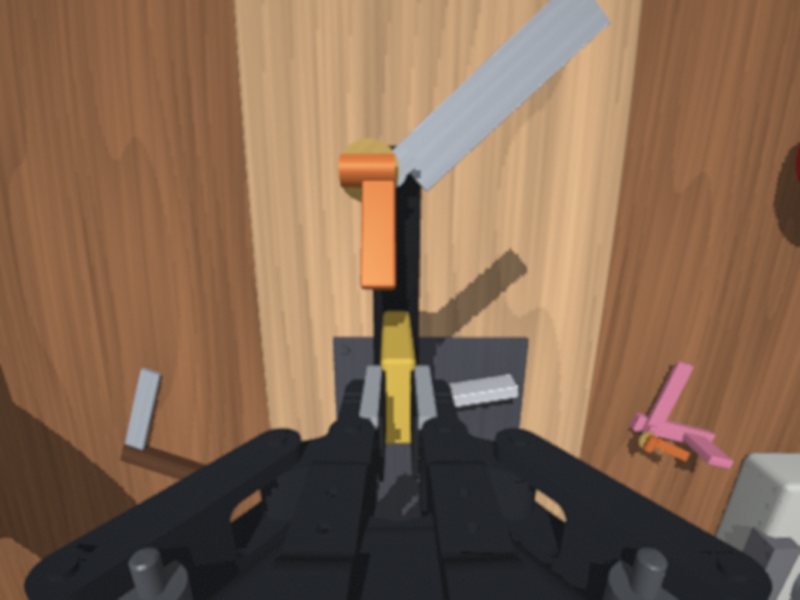

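The bevel is held squarely, with its fin between the pads around (397,400) and its stock vertical in the picture. The seat is half hidden behind the hand, so I'll fly past it to put it ahead of the camera.

```bash
python3 -m pendant '[[[0,-0.052,0.006,0,0,0,0],[0,-0.052,0.006,0,0,0,0],[0,-0.052,0.006,0,0,0,0],[0,-0.052,0.006,0,0,0,0],[0,-0.052,0.006,0,0,0,0],[0,-0.052,0.006,0,0,0,0],[0,-0.052,0.006,0,0,0,0],[0,0,0,0,0,0,0],[0,0,0,0,0,0,0]]]' 100
python3 - <<'E'
from h import *
im=shot('wrist','w3.png')
cv2.imwrite('pics/w3b.png',cv2.resize(cv2.imread('pics/w3.png'),(800,600),interpolation=cv2.INTER_CUBIC))
from scipy.spatial.transform import Rotation as R
s=manip.read_state();x=R.from_quat(s['tcp_rot']).as_matrix();print(s['tool_pos'],np.degrees(np.arctan2(x[1,1],x[0,1])),x[:,2])
# bevel in hand from w2 
im=load('w2.png');W,H=cloud(im);h,s,v=H[...,0],H[...,1],H[...,2];Z=W[...,2]
roi=np.zeros(h.shape,bool);roi[:320,220:440]=1
m=roi&(h>20)&(h<34)&(s>110)&(Z>.14);rect(W[m])
m=roi&(h>3)&(h<20)&(s>180)&(Z>.14);rect(W[m])
m=roi&(s<90)&(v>90)&(Z>.14)&(np.arange(420)[:,None]<140);rect(W[m])
m=roi&(v<60)&(Z>.14)&(np.arange(420)[:,None]<240);rect(W[m])
E
```

```text
clock: 5.62
tool_pos: [0.5272, -0.4205, 0.2439]
tcp_rot: [0.686, 0.728, 0.0, -0.001]
ft_force: [0.2, 0.3, -3.4]
width: 0.0084
gripper_force: 99.1
[ 0.52739559 -0.42021466  0.24428523] 3.466518130327573 [-4.32835623e-04  1.05410177e-03 -9.99999351e-01]
   n 1924 c [4731.5 4491.4] size [12417.    90.] ang 47.0 z [0.1779 0.2337 0.2369]
   n 237 c [513.1   2.4] size [18.1 43.4] ang 3.4 z [0.206  0.2076 0.2091]
   n 6742 c [4765.8 4503.2] size [12353.1    24.9] ang 46.6 z [0.1798 0.1812 0.1833]
   n 1790 c [4742.2 4485.8] size [12410.7    59.1] ang 46.9 z [0.175  0.1761 0.1772]
```

View pics/w3b.png

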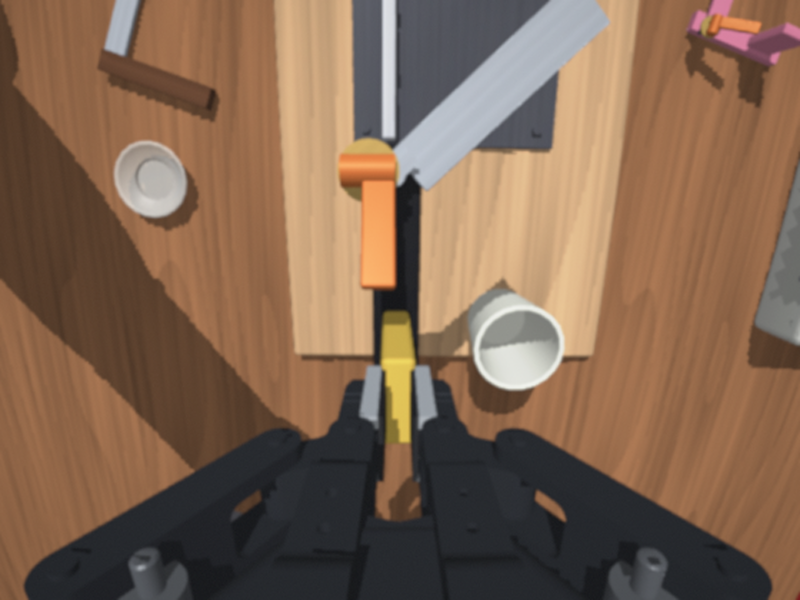

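The fixed seat wall shows at column 389 and the plate's near edge around rows 135–148; the blade covers part of it. I'll fit these from depth, and take the stop and swing wall from w1.

```bash
python3 - <<'E'
from h import *
def pts(f,r0,r1,c0,c1,cond):
    im=load(f);W,H=cloud(im);v=H[...,2];s=H[...,1];Z=W[...,2]
    m=np.zeros(v.shape,bool);m[r0:r1,c0:c1]=1
    return W[m&(W[...,0]<2)&cond(H[...,0],s,v,Z)]
top=lambda h,s,v,Z:(Z>.043)&(Z<.052)
def line(P):
    x=P[:,:2];c=x.mean(0);d=np.linalg.svd(x-c,full_matrices=0)[2][0];print('   dir',np.degrees(np.arctan2(d[1],d[0])).round(2))
print('w3 fixed wall');P=pts('w3.png',0,100,255,285,top);rect(P);line(P)
print('w3 plate');P=pts('w3.png',0,115,240,400,lambda h,s,v,Z:(Z>.019)&(Z<.0265)&(v<110)&(s<130));rect(P)
print('  miny pts',np.sort(P[:,1])[[10,100]])
for f,r in(('w1.png',(220,300,390,520)),('top0.png',(155,235,325,412))):
    print(f,'walls');P=pts(f,*r,top)
    for Q in (P[(P[:,0]>.535)],P[P[:,0]<.535]):
        if len(Q)>30: rect(Q);line(Q)
    print(' block');P=pts(f,*r,lambda h,s,v,Z:(Z>.030)&(Z<.038)&(v>110));rect(P)
    print(' plate');P=pts(f,*r,lambda h,s,v,Z:(Z>.0195)&(Z<.0265)&(v<110)&(s<130));rect(P)
print('hand w2/w3')
for f,ty in(('w2.png',(.5263,-.0569,.2023)),('w3.png',(.5273,-.4203,.2441))):
    hi=lambda h,s,v,Z:(Z>ty[2]-.05)
    P=pts(f,0,320,220,440,lambda h,s,v,Z:(h>20)&(h<34)&(s>110)&(Z>ty[2]-.06))-ty;rect(P)
    P=pts(f,0,140,220,440,lambda h,s,v,Z:(s<90)&(v>90)&(Z>ty[2]-.06))-ty;rect(P);line(P)
    P=pts(f,0,240,220,440,lambda h,s,v,Z:(v<60)&(Z>ty[2]-.06))-ty;rect(P)
    P=pts(f,0,240,220,440,lambda h,s,v,Z:(h>3)&(h<20)&(s>180)&(Z>ty[2]-.06))-ty;rect(P)
E
```

```text
w3 fixed wall
   n 870 c [ 512.5 -267.2] size [ 9.1 98. ] ang 3.2 z [0.0455 0.0468 0.0482]
   dir -86.85
w3 plate
   n 8560 c [ 567.1 -261.2] size [167.9 114.6] ang 2.9 z [0.0215 0.0229 0.0243]
  miny pts [-0.31841838 -0.31466522]
w1.png walls
   n 475 c [ 588.9 -157.7] size [91.1 11.9] ang 13.0 z [0.0437 0.0464 0.0479]
   dir -167.39
 block
   n 320 c [ 571.6 -151.4] size [120.3  14.9] ang 12.5 z [0.0307 0.0338 0.0375]
 plate
   n 6118 c [ 590.3 -182.9] size [134.9 226.8] ang 50.3 z [0.0214 0.0227 0.0241]
top0.png walls
   n 107 c [ 587.9 -157.8] size [90.8 10.5] ang 13.1 z [0.0436 0.0469 0.0503]
   dir -167.31
   n 136 c [ 510.7 -259.4] size [ 10.3 115.1] ang 3.4 z [0.0439 0.0468 0.0501]
   dir 93.0
 block
   n 42 c [ 556.2 -157.2] size [131.6  39. ] ang 26.8 z [0.0306 0.0341 0.0371]
 plate
   n 2830 c [ 565.  -217.4] size [169.5 205.7] ang 2.9 z [0.02   0.023  0.0259]
hand w2/w3
   n 1918 c [-6.2 34.3] size [ 17.6 105.8] ang 10.6 z [-0.0244  0.0314  0.0344]
   n 6711 c [ 32.5 110.2] size [105.7  24.6] ang 46.4 z [-0.0225 -0.0211 -0.0191]
   dir -135.08
   n 1784 c [-1.4 36.8] size [21.3 76.6] ang 3.6 z [-0.0273 -0.0262 -0.0251]
   n 237 c [-13.2  59.3] size [18.1 43.4] ang 3.4 z [0.0037 0.0053 0.0068]
   n 1908 c [-6.2 34.3] size [ 17.5 107. ] ang 10.3 z [-0.0247  0.0312  0.0339]
   n 6704 c [ 32.7 109.8] size [106.   23.2] ang 45.4 z [-0.0227 -0.0212 -0.0193]
   dir -134.91
   n 1736 c [-2.2 42.9] size [19.9 88.7] ang 3.1 z [-0.0276 -0.0264 -0.0253]
   n 144 c [-13.3  56.3] size [18.1 38.1] ang 3.5 z [0.0035 0.0053 0.0067]
```

```bash
python3 -m pendant '[[[0.003,0.0283,-0.04,0,0,-0.002,0],[0.003,0.0283,-0.04,0,0,-0.002,0],[0.003,0.0283,-0.04,0,0,-0.002,0],[0,0,-0.029,0,0,0,0],[0,0,-0.027,0,0,0,0],[0,0,0,0,0,0,0],[0,0,0,0,0,0,0]]]' 100
python3 - <<'E'
from h import *
im=shot('wrist','w4.png')
cv2.imwrite('pics/w4b.png',cv2.resize(cv2.imread('pics/w4.png'),(800,600),interpolation=cv2.INTER_CUBIC))
from scipy.spatial.transform import Rotation as R
s=manip.read_state();x=R.from_quat(s['tcp_rot']).as_matrix();print(s['tool_pos'],np.degrees(np.arctan2(x[1,1],x[0,1])),x[:,2])
E
```

```text
clock: 6.55
tool_pos: [0.5365, -0.3365, 0.0699]
tcp_rot: [0.688, 0.726, 0.0, 0.001]
ft_force: [-0.9, 0.5, -2.6]
width: 0.008
gripper_force: 99.1
[ 0.53646296 -0.33677317  0.0700855 ] 3.1030983209160214 [ 1.40720579e-03 -8.76624738e-04 -9.99998626e-01]
```

View pics/w4b.png

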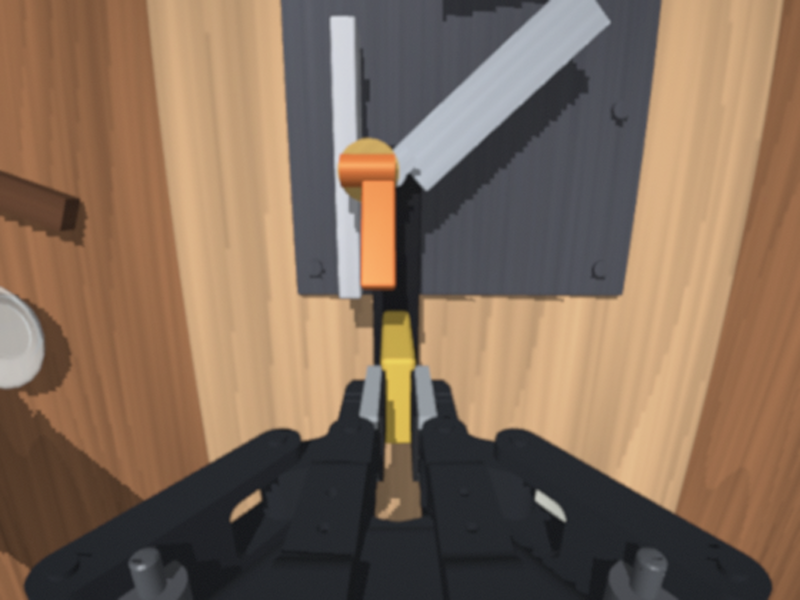

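```bash
python3 - <<'E'
from h import *
im=load('w4.png');W,H=cloud(im)
for u,v in((257,100),(250,104),(268,102),(243,125),(268,132),(246,134),(238,80)): print(u,v,(W[v,u]-[.5365,-.3368,.0701]).round(4),H[v,u])
from scipy.spatial.transform import Rotation
# wall-top right edge (face) at rows
Z=W[...,2]
m=(Z>.043)&(Z<.051);m[:,:225]=0;m[:,262:]=0
P=W[m&(np.arange(420)[:,None]<95)];rect(P)
P=W[m&(np.arange(420)[:,None]>140)&(np.arange(420)[:,None]<205)];rect(P)
E
```

```text
257 100 [-0.0149  0.0869 -0.0063] [ 20 131 207]
250 104 [-0.0185  0.0846 -0.0053] [ 20 131 207]
268 102 [-0.0089  0.0862 -0.0066] [ 20 130 206]
243 125 [-0.0209  0.0736  0.0051] [ 11 181 159]
268 132 [-0.0078  0.0708  0.0058] [ 13 163 241]
246 134 [-0.0204  0.0686 -0.0064] [ 20 131 119]
238 80 [-0.0275  0.0985 -0.0229] [113   9 219]
   n 1455 c [ 509.8 -223.8] size [10.4 44.5] ang 2.5 z [0.0454 0.0468 0.0479]
   n 1040 c [ 516.3 -293.3] size [15.7 40.9] ang 3.0 z [0.0455 0.0468 0.0479]
```

```bash
python3 -m pendant '[[[0,0,-0.004,0,0,0,0],[0,0,-0.004,0,0,0,0],[0,0,0,0,0,0,0]]]' 100
python3 -m pendant '[[[0,0,-0.002,0,0,0,0],[0,0,0,0,0,0,0]]]' 100
```

```text
clock: 6.98
tool_pos: [0.5359, -0.337, 0.0608]
tcp_rot: [0.688, 0.726, -0.0, 0.0]
ft_force: [-0.3, -0.9, 1.6]
width: 0.0083
gripper_force: 99.7
clock: 7.22
tool_pos: [0.5364, -0.3381, 0.0603]
tcp_rot: [0.688, 0.726, -0.0, 0.002]
ft_force: [-2.4, -1.6, 19.2]
width: 0.0082
gripper_force: 102.1
```

```bash
python3 -m pendant '[[[-0.0034,0,0.0015,0,0,0,0],[-0.0005,0.010,0,0,0,0,0],[-0.0005,0.010,0,0,0,0,0],[-0.0006,0.010,0,0,0,0,0],[-0.0005,0.010,0,0,0,0,0],[-0.0005,0.010,0,0,0,0,0],[-0.0006,0.010,0,0,0,0,0],[0,0,0,0,0,0,0]]]' 100
python3 - <<'E'
from h import *
im=shot('wrist','w5.png')
from scipy.spatial.transform import Rotation as R
s=manip.read_state();x=R.from_quat(s['tcp_rot']).as_matrix();print(s['tool_pos'],np.degrees(np.arctan2(x[1,1],x[0,1])),x[:,2])
W,H=cloud(im);h,s,v=H[...,0],H[...,1],H[...,2];Z=W[...,2]
m=(Z>.037)&(Z<.0435)&(s<90)&(v>90);m[200:]=0;m[:,:270]=0
P=W[m];rect(P);x=P[:,:2];d=np.linalg.svd(x-x.mean(0),full_matrices=0)[2][0];print(np.degrees(np.arctan2(d[1],d[0])))
cv2.imwrite('pics/w5b.png',cv2.resize(cv2.imread('pics/w5.png'),(800,600),interpolation=cv2.INTER_CUBIC))
E
```

```text
clock: 8.22
tool_pos: [0.5295, -0.2766, 0.0608]
tcp_rot: [0.688, 0.726, -0.0, 0.001]
ft_force: [-1.2, 0.5, 10.6]
width: 0.0084
gripper_force: 100.9
[ 0.52949797 -0.2765681   0.06077539] 3.101618941774853 [ 6.60851162e-04 -4.75998829e-04 -9.99999668e-01]
   n 6458 c [ 579.3 -172.9] size [114.   44.3] ang 22.9 z [0.0395 0.0408 0.0421]
-156.4173723354364
```

View pics/w5b.png

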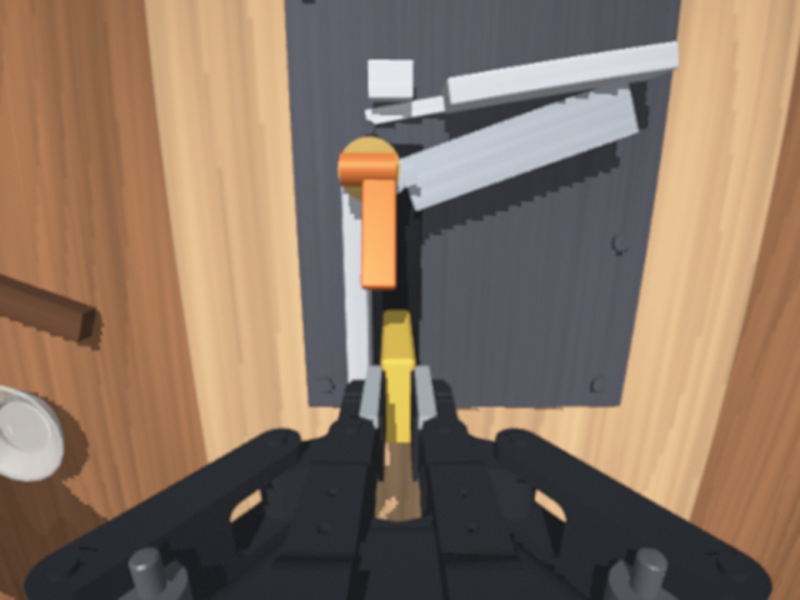

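The blade tip is on the swinging wall at (640,85) and closing as intended, and the stop is at (390,80). I'll continue the slide, then press home and watch the force.

```bash
python3 -m pendant '[[[-0.0007,0.005,0.0003,0,0,0,0],[-0.0007,0.005,0,0,0,0,0],[-0.0005,0.004,0,0,0,0,0],[0,0,0,0,0,0,0]]]' 100
python3 -m pendant '[[[0,0.002,0,0,0,0,0],[0,0,0,0,0,0,0]]]' 100
python3 -m pendant '[[[-0.001,0.001,0,0,0,0,0],[0,0,0,0,0,0,0]]]' 100
```

```text
clock: 8.78
tool_pos: [0.5275, -0.263, 0.0608]
tcp_rot: [0.688, 0.726, -0.0, 0.001]
ft_force: [0.3, -3.9, 6.0]
width: 0.0084
gripper_force: 100.2
clock: 9.02
tool_pos: [0.5274, -0.2615, 0.0608]
tcp_rot: [0.688, 0.726, -0.0, 0.001]
ft_force: [0.2, -4.7, 6.1]
width: 0.0083
gripper_force: 100.2
clock: 9.28
tool_pos: [0.5269, -0.2607, 0.0609]
tcp_rot: [0.688, 0.726, -0.0, 0.001]
ft_force: [2.0, -7.0, 4.3]
width: 0.0088
gripper_force: 99.9
```

```bash
python3 -m pendant '[[[-0.0005,0.0015,0,0,0,0,0],[0,0,0,0,0,0,0]]]' 100
python3 -m pendant '[[[-0.0005,0.0015,0,0,0,0,0],[0,0,0,0,0,0,0]]]' 100
python3 - <<'E'
from h import *
im=shot('wrist','w6.png')
from scipy.spatial.transform import Rotation as R
s=manip.read_state();x=R.from_quat(s['tcp_rot']).as_matrix();print(s['tool_pos'],np.degrees(np.arctan2(x[1,1],x[0,1])),x[:,2])
W,H=cloud(im);h,s,v=H[...,0],H[...,1],H[...,2];Z=W[...,2]
for a,b in((.037,.0435),(.0445,.05)):
  m=(Z>a)&(Z<b)&(s<90)&(v>90);m[200:]=0;m[:,:290]=0
  P=W[m];rect(P);x=P[:,:2];d=np.linalg.svd(x-x.mean(0),full_matrices=0)[2][0];print(np.degrees(np.arctan2(d[1],d[0])))
cv2.imwrite('pics/w6b.png',cv2.resize(cv2.imread('pics/w6.png')[:270,150:510],(800,600),interpolation=cv2.INTER_CUBIC))
E
```

```text
clock: 9.52
tool_pos: [0.5266, -0.2593, 0.061]
tcp_rot: [0.688, 0.726, -0.0, 0.001]
ft_force: [3.1, -7.6, 4.9]
width: 0.0084
gripper_force: 100.0
clock: 9.78
tool_pos: [0.5263, -0.258, 0.0611]
tcp_rot: [0.688, 0.726, 0.0, 0.002]
ft_force: [5.3, -8.9, 3.9]
width: 0.0083
gripper_force: 100.0
[ 0.52636102 -0.25798917  0.06106417] 3.06993193035055 [ 0.00267314 -0.0024212  -0.9999935 ]
   n 5954 c [ 581.1 -171.9] size [108.5  31.9] ang 13.0 z [0.0403 0.0415 0.0425]
-166.68389419380168
   n 2954 c [ 579.9 -161.6] size [110.   18.7] ang 18.9 z [0.0456 0.0469 0.048 ]
-166.51782757992885
```

View pics/w6b.png

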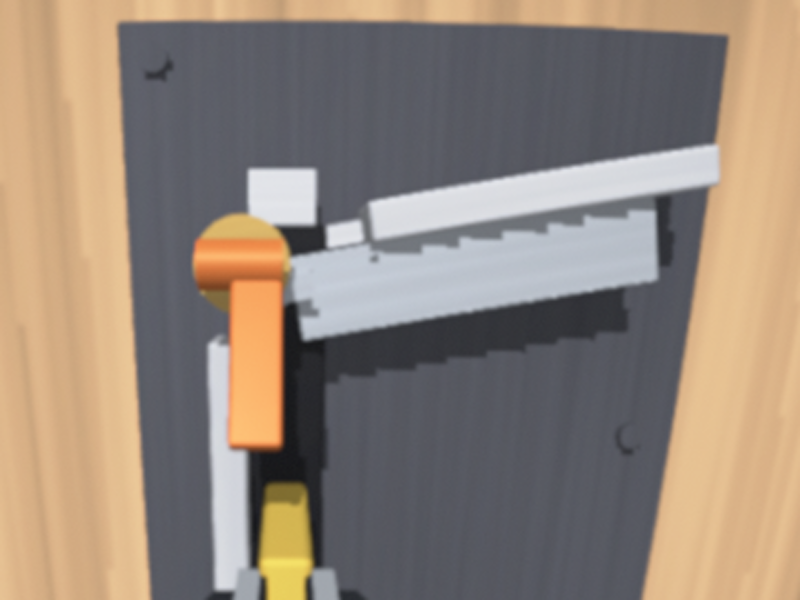

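```bash
python3 -m pendant '[[[0,0.0015,0,0,0,0,0],[0,0,0,0,0,0,0]]]' 100
python3 -m pendant '[[[0,0.0015,0,0,0,0,0],[0,0,0,0,0,0,0]]]' 100
python3 - <<'E'
from h import *
im=load('w6.png');W,H=cloud(im)
for r in range(98,116,1): print(r,[(W[r,c]*1000).round(0).astype(int).tolist()+[H[r,c,2]] for c in (285,289)])
E
```

```text
clock: 10.07
tool_pos: [0.5263, -0.2577, 0.0613]
tcp_rot: [0.688, 0.726, -0.0, 0.003]
ft_force: [3.6, -13.1, 7.0]
width: 0.0084
gripper_force: 100.2
clock: 10.32
tool_pos: [0.5264, -0.2574, 0.0617]
tcp_rot: [0.688, 0.725, -0.001, 0.004]
ft_force: [3.8, -19.2, 9.0]
width: 0.0084
gripper_force: 100.6
98 [[527, -168, 34, np.int64(230)], [529, -168, 34, np.int64(231)]]
99 [[527, -169, 33, np.int64(226)], [530, -168, 34, np.int64(226)]]
100 [[527, -169, 34, np.int64(197)], [530, -169, 35, np.int64(198)]]
101 [[527, -170, 34, np.int64(140)], [530, -170, 34, np.int64(140)]]
102 [[527, -170, 35, np.int64(81)], [530, -170, 35, np.int64(81)]]
103 [[527, -171, 36, np.int64(50)], [530, -171, 35, np.int64(50)]]
104 [[527, -172, 35, np.int64(47)], [530, -171, 34, np.int64(47)]]
105 [[527, -172, 35, np.int64(48)], [530, -172, 34, np.int64(49)]]
106 [[527, -173, 33, np.int64(48)], [530, -173, 36, np.int64(49)]]
107 [[527, -173, 34, np.int64(49)], [530, -173, 34, np.int64(49)]]
108 [[527, -174, 35, np.int64(49)], [530, -174, 35, np.int64(50)]]
109 [[527, -174, 35, np.int64(48)], [530, -174, 35, np.int64(49)]]
110 [[527, -175, 35, np.int64(49)], [530, -175, 36, np.int64(48)]]
111 [[527, -176, 34, np.int64(47)], [530, -175, 35, np.int64(48)]]
112 [[528, -176, 35, np.int64(48)], [530, -176, 34, np.int64(54)]]
113 [[528, -177, 35, np.int64(60)], [530, -177, 35, np.int64(98)]]
114 [[528, -177, 35, np.int64(121)], [530, -177, 42, np.int64(158)]]
115 [[527, -178, 40, np.int64(185)], [530, -178, 41, np.int64(196)]]
```

```bash
python3 -m pendant '[[[0.0003,-0.0025,0,0,0,0,0],[0,0,0,0,0,0,0],[0,0,0,0,0,0,0.4],[0,0,0,0,0,0,0.5],[0,0,0,0,0,0,0.5],[0,0,0.03,0,0,0,0.5],[0,0,0.045,0,0,0,0.5],[-0.0046,0.0207,0,0,0,0,0],[-0.0046,0.0206,0,0,0,0,0],[0,0,0,0,0,0,0],[0,0,0,0,0,0,0]]]' 60
python3 - <<'E'
from h import *
im=shot('wrist','w7.png')
cv2.imwrite('pics/w7b.png',cv2.resize(cv2.imread('pics/w7.png'),(800,600),interpolation=cv2.INTER_CUBIC))
print(manip.read_state()['tool_pos'])
W,H=cloud(im);h,s,v=H[...,0],H[...,1],H[...,2];Z=W[...,2]
for a,b in((.037,.0435),(.0445,.05)):
  m=(Z>a)&(Z<b)&(s<90)&(v>90)&(W[...,0]>.555)&(W[...,0]<.66)&(W[...,1]>-.2)
  P=W[m];rect(P);x=P[:,:2];d=np.linalg.svd(x-x.mean(0),full_matrices=0)[2][0];print(np.degrees(np.arctan2(d[1],d[0])))
m=(h>3)&(h<20)&(s>180)&(Z>.045)&(W[...,0]<.56);rect(W[m]) if m.any() else 0
m=(h>20)&(h<34)&(s>110)&(Z>.083)&(Z<.1);rect(W[m]) if m.sum()>5 else 0
E
```

```text
clock: 11.7
tool_pos: [0.5165, -0.2155, 0.1355]
tcp_rot: [0.688, 0.726, -0.0, 0.0]
ft_force: [0.6, -0.9, 0.8]
width: -0.0004
gripper_force: 0.0
[ 0.51641278 -0.21569223  0.13539295]
   n 2021 c [ 592.5 -169. ] size [84.2 32.9] ang 13.5 z [0.0401 0.0414 0.0425]
-164.38087360816445
   n 1146 c [ 593.2 -157.4] size [80.7 10.8] ang 12.9 z [0.0456 0.0468 0.0479]
-166.79666453494545
   n 29 c [ 513.1 -183.1] size [16.5  2.3] ang 8.0 z [0.0663 0.0671 0.0682]
   n 21 c [ 531.9 -242.8] size [1.9 3. ] ang 80.4 z [0.0851 0.0888 0.0924]
```

View pics/w7b.png

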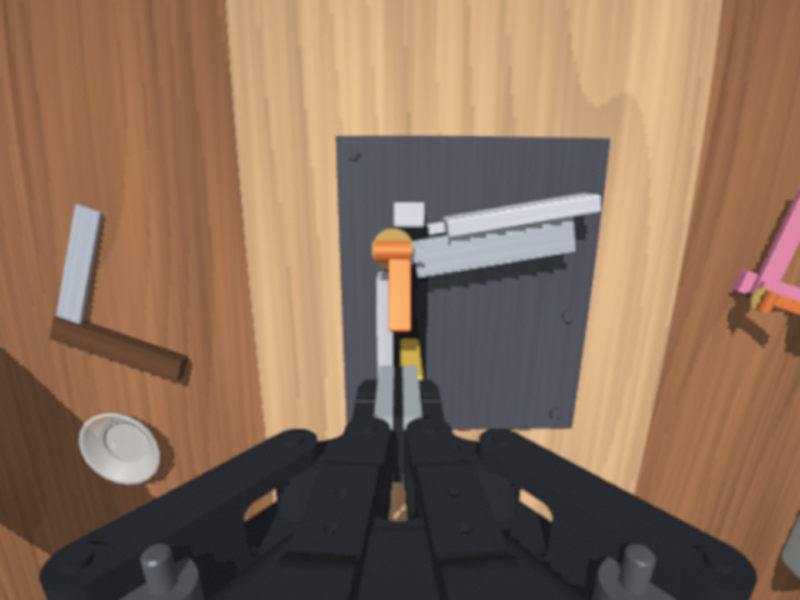

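```bash
python3 -m pendant '[[[0,0,-0.025,0,0,0,0],[0,0,-0.020,0,0,0,0],[0,0,-0.006,0,0,0,0],[0,0,-0.006,0,0,0,0],[0,0,-0.006,0,0,0,0],[0,0,-0.006,0,0,0,0],[0,0,0,0,0,0,0]]]' 60
python3 -m pendant '[[[0,0,-0.002,0,0,0,0],[0,0,0,0,0,0,0]]]' 60
```

```text
clock: 12.62
tool_pos: [0.5163, -0.2149, 0.0662]
tcp_rot: [0.688, 0.726, -0.0, -0.0]
ft_force: [-0.1, 0.7, -0.4]
width: -0.0002
gripper_force: 0.0
clock: 12.88
tool_pos: [0.5164, -0.215, 0.0645]
tcp_rot: [0.688, 0.726, -0.0, -0.0]
ft_force: [-0.2, 0.5, -0.2]
width: 0.0001
gripper_force: 0.0
```

```bash
python3 - <<'E'
from h import *
im=shot('wrist','w8.png')
cv2.imwrite('pics/w8b.png',cv2.resize(cv2.imread('pics/w8.png')[60:420,100:460],(600,600),interpolation=cv2.INTER_CUBIC))
E
```

```text
(no output)
```

View pics/w8b.png

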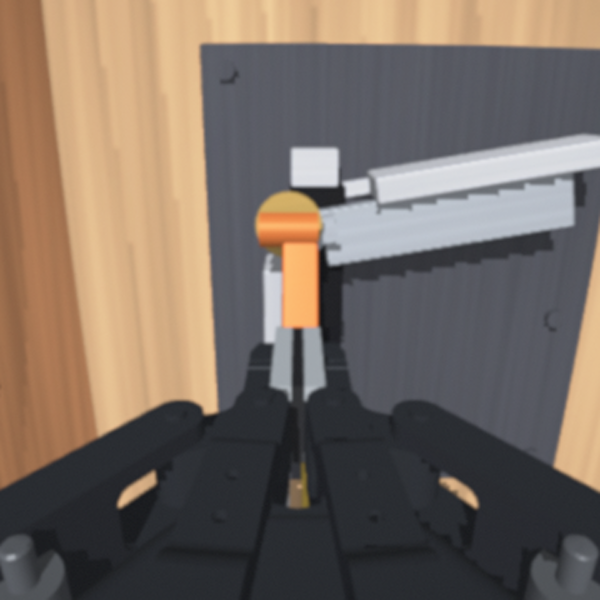

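```bash
python3 - <<'E'
from h import *
im=load('w8.png');W,H=cloud(im)
for r in (192,205,212,220,230,240,246,252,258,264): print(r,(W[r,279]*1000).round(1),(W[r,272]*1000).round(1),H[r,279])
E
python3 -m pendant '[[[0,0,-0.0015,0,0,0,0],[0,0,0,0,0,0,0]]]' 60
```

```text
192 [ 516.2 -177.1   64.9] [ 512.3 -177.4   64.5] [ 12 170 243]
205 [ 516.6 -184.2   66.8] [ 512.6 -184.2   67.4] [ 11 170 219]
212 [ 516.8 -188.1   67.2] [ 512.8 -188.4   67.1] [ 16 142 252]
220 [ 517.  -191.8   70.4] [ 513.1 -191.8   71.1] [ 15 142 252]
230 [ 517.2 -196.7   73.4] [ 513.4 -197.    73.1] [ 15 144 252]
240 [ 517.5 -201.9   75.3] [ 513.6 -202.    75.5] [ 15 142 252]
246 [ 517.7 -204.5   77.6] [ 513.8 -205.4   76.2] [ 16 143 252]
252 [ 517.8 -207.3   79.5] [ 514.  -208.2   77.8] [ 15 143 252]
258 [ 517.5 -203.3   95.6] [ 514.1 -203.3   96. ] [170  32  48]
264 [ 517.5 -202.9  103.1] [ 514.2 -203.7  101.7] [120  24  42]
clock: 13.18
tool_pos: [0.5164, -0.215, 0.0629]
tcp_rot: [0.688, 0.726, -0.0, -0.0]
ft_force: [0.1, -0.7, 0.2]
width: -0.0002
gripper_force: 0.0
```

```bash
python3 - <<'E'
from h import *
for n in('scene','top'):
    im=shot(n,n+'9.png');W,H=cloud(im);h,s,v=H[...,0],H[...,1],H[...,2]
    m=(h>3)&(h<19)&(s>150)&(W[...,0]<.56)&(W[...,0]>.49)&(W[...,1]>-.24)&(W[...,1]<-.16)&(W[...,2]>.03)
    print(n,m.sum());print((W[m]*1000).round(0).astype(int)[::max(1,m.sum()//25)].tolist())
    m=(v<90)&(abs(W[...,0]-.516)<.04)&(W[...,1]>-.26)&(W[...,1]<-.16)&(W[...,2]>.055)&(W[...,2]<.1)
    print('dark',m.sum());print((W[m]*1000).round(0).astype(int)[::max(1,m.sum()//25)].tolist())
W,H=cloud(load('w8.png'))
for r in range(250,300,4): print(r,[(W[r,c]*1000).round(0).astype(int).tolist() for c in (262,270,275,283,290)])
E
```

```text
scene 66
[[493, -212, 539], [497, -211, 533], [495, -174, 276], [525, -203, 93], [515, -207, 80], [521, -210, 77], [515, -209, 73], [522, -210, 73], [517, -205, 74], [522, -204, 74], [516, -201, 72], [523, -202, 72], [519, -196, 75], [513, -193, 73], [523, -195, 74], [518, -193, 72], [520, -195, 66], [515, -192, 66], [507, -186, 66], [523, -190, 68], [518, -186, 68], [512, -185, 66], [508, -178, 70], [515, -207, 38], [519, -186, 64], [515, -180, 67], [508, -179, 64], [523, -186, 61], [518, -182, 62], [514, -176, 66], [522, -188, 53], [520, -178, 63], [525, -177, 63]]
dark 6
[[523, -210, 98], [527, -209, 98], [515, -206, 92], [530, -206, 98], [524, -210, 89], [525, -189, 56]]
top 2
[[516, -186, 64], [507, -183, 66]]
dark 0
[]
250 [[507, -221, 47], [513, -207, 78], [516, -207, 78], [520, -207, 78], [524, -206, 79]]
254 [[507, -224, 46], [513, -209, 78], [516, -209, 79], [520, -209, 79], [524, -208, 79]]
258 [[508, -227, 47], [513, -203, 96], [516, -203, 96], [520, -203, 95], [523, -203, 96]]
262 [[508, -230, 47], [513, -203, 101], [516, -203, 100], [519, -203, 100], [523, -203, 101]]
2
[... 152 characters left out ...]
[519, -203, 109], [523, -203, 108]]
274 [[510, -208, 105], [514, -203, 113], [516, -203, 112], [519, -203, 113], [522, -203, 113]]
278 [[510, -208, 108], [514, -204, 115], [516, -203, 116], [519, -202, 117], [522, -203, 115]]
282 [[510, -208, 112], [514, -204, 119], [516, -204, 118], [519, -203, 119], [522, -203, 119]]
286 [[510, -208, 116], [514, -204, 122], [516, -203, 123], [519, -203, 123], [522, -203, 122]]
290 [[511, -204, 125], [514, -203, 126], [516, -203, 125], [519, -203, 126], [522, -204, 125]]
294 [[511, -201, 132], [514, -205, 126], [516, -205, 127], [519, -205, 126], [522, -202, 131]]
298 [[511, -201, 135], [514, -202, 134], [516, -207, 126], [519, -207, 126], [522, -202, 133]]
```

```bash
python3 -m pendant '[[[0,0,-0.004,0,0,0,0],[0,0,0,0,0,0,0]]]' 60
python3 -m pendant '[[[0,0,-0.004,0,0,0,0],[0,0,0,0,0,0,0]]]' 60
python3 - <<'E'
from h import *
im=shot('wrist','w10.png');W,H=cloud(im)
print(manip.read_state()['tool_pos'])
for r in range(205,300,5): print(r,[(W[r,c]*1000).round(0).astype(int).tolist() for c in (265,275,280,290)],H[r,275])
E
```

```text
clock: 13.52
tool_pos: [0.5165, -0.2152, 0.0588]
tcp_rot: [0.688, 0.726, -0.0, 0.0]
ft_force: [0.5, -0.4, 0.7]
width: 0.0
gripper_force: 0.3
clock: 13.78
tool_pos: [0.5163, -0.2149, 0.0547]
tcp_rot: [0.688, 0.726, -0.0, -0.0]
ft_force: [0.2, 0.5, 0.4]
width: 0.0
gripper_force: 0.1
[ 0.51627802 -0.21473839  0.05475787]
205 [[509, -182, 67], [514, -182, 67], [517, -182, 66], [522, -181, 68]] [ 11 177 226]
210 [[509, -185, 65], [514, -185, 66], [517, -184, 67], [522, -184, 68]] [ 11 177 177]
215 [[509, -191, 56], [514, -187, 66], [517, -188, 65], [523, -187, 65]] [ 15 147 251]
220 [[508, -202, 32], [515, -190, 67], [517, -190, 67], [523, -189, 67]] [ 14 148 250]
225 [[509, -202, 41], [515, -192, 68], [517, -192, 68], [523, -192, 68]] [ 14 150 250]
230 [[509, -203, 48], [515, -195, 69], [518, -195, 69], [523, -194, 70]] [ 14 151 250]
235 [[509, -207, 47], [515, -197, 70], [518, -198, 68], [523, -197, 70]] [ 14 153 249]
240 [[509, -210, 47], [515, -200, 71], [518, -200, 71], [523, -199, 72]] [ 14 155 249]
245 [[509, -213, 47], [515, -202, 73], [518, -202, 72], [523, -202, 72]] [ 14 155 24
[... 192 characters left out ...]
, 88], [515, -204, 87], [518, -203, 88], [523, -203, 89]] [105  20 127]
265 [[511, -204, 93], [516, -203, 93], [518, -203, 94], [523, -203, 93]] [105  18 112]
270 [[511, -204, 98], [516, -203, 99], [518, -203, 99], [522, -203, 99]] [107  20 112]
275 [[511, -204, 103], [516, -203, 103], [518, -203, 103], [522, -202, 105]] [103  18  99]
280 [[511, -204, 107], [516, -203, 108], [518, -203, 107], [522, -203, 107]] [107  18  99]
285 [[512, -203, 113], [516, -203, 112], [518, -203, 112], [522, -203, 112]] [105  17  92]
290 [[512, -204, 116], [516, -204, 115], [518, -204, 115], [522, -203, 116]] [103  19  93]
295 [[512, -203, 121], [516, -205, 117], [518, -206, 116], [521, -202, 121]] [105  14 106]
```

```bash
python3 -m pendant '[[[0,0,-0.004,0,0,0,0],[0,0,0,0,0,0,0]]]' 60
python3 -m pendant '[[[0,0,-0.003,0,0,0,0],[0,0,0,0,0,0,0]]]' 60
python3 -m pendant '[[[0,0,-0.003,0,0,0,0],[0,0,0,0,0,0,0]]]' 60
python3 - <<'E'
from h import *
im=shot('wrist','w11.png');W,H=cloud(im)
print(manip.read_state()['tool_pos'])
for r in range(205,290,6): print(r,[(W[r,c]*1000).round(0).astype(int).tolist() for c in (275,280)],H[r,275])
E
```

```text
clock: 14.08
tool_pos: [0.5163, -0.2148, 0.0506]
tcp_rot: [0.688, 0.726, -0.0, -0.0]
ft_force: [-0.2, -0.4, -0.8]
width: 0.0001
gripper_force: 0.0
clock: 14.32
tool_pos: [0.5164, -0.2149, 0.0478]
tcp_rot: [0.688, 0.726, -0.0, -0.0]
ft_force: [0.8, 0.9, -0.5]
width: -0.0001
gripper_force: 0.0
clock: 14.58
tool_pos: [0.5163, -0.2149, 0.0447]
tcp_rot: [0.688, 0.726, -0.0, -0.0]
ft_force: [0.0, 0.3, -0.1]
width: 0.0001
gripper_force: 0.0
[ 0.5163382  -0.21486334  0.04482362]
205 [[514, -179, 67], [517, -179, 67]] [ 15 145 251]
211 [[514, -182, 68], [517, -182, 67]] [ 11 180 220]
217 [[514, -186, 65], [517, -185, 65]] [ 11 180 169]
223 [[515, -189, 65], [517, -189, 65]] [ 12 174 235]
229 [[515, -192, 64], [517, -192, 65]] [ 12 174 235]
235 [[515, -196, 65], [518, -195, 65]] [ 12 174 235]
241 [[515, -199, 65], [518, -198, 66]] [ 12 173 234]
247 [[515, -202, 66], [518, -202, 66]] [ 12 174 234]
253 [[515, -205, 66], [518, -205, 66]] [ 12 175 233]
259 [[515, -203, 77], [518, -203, 77]] [105  20 127]
265 [[516, -203, 83], [518, -203, 84]] [107  20 113]
271 [[516, -203, 90], [518, -203, 91]] [109  18 111]
277 [[516, -203, 95], [518, -203, 95]] [107  18 100]
283 [[516, -203, 100], [518, -203, 101]] [107  18  98]
289 [[516, -203, 105], [518, -203, 105]] [107  19  92]
```

```bash
for i in 1; do :; done; python3 -m pendant '[[[0,0,-0.002,0,0,0,0],[0,0,0,0,0,0,0]]]' 60
python3 -m pendant '[[[0,0,-0.0015,0,0,0,0],[0,0,0,0,0,0,0]]]' 60
python3 - <<'E'
from h import *
im=shot('wrist','w12.png');W,H=cloud(im)
for a,b in((220,232),(244,253)): print((W[a:b,273:284].reshape(-1,3).mean(0)*1000).round(1))
E
```

```text
clock: 14.88
tool_pos: [0.5164, -0.215, 0.0429]
tcp_rot: [0.688, 0.726, -0.0, -0.0]
ft_force: [0.0, -0.8, -0.8]
width: -0.0002
gripper_force: 0.0
clock: 15.12
tool_pos: [0.5164, -0.215, 0.0414]
tcp_rot: [0.688, 0.726, -0.0, -0.0]
ft_force: [0.2, 0.5, -0.8]
width: -0.0001
gripper_force: 0.1
[ 516.2 -189.3   64.4]
[ 516.9 -201.3   64.8]
```

```bash
python3 -m pendant '[[[0,0,-0.0015,0,0,0,0],[0,0,0,0,0,0,0]]]' 60
python3 -m pendant '[[[0,0,-0.0015,0,0,0,0],[0,0,0,0,0,0,0]]]' 60
python3 - <<'E'
from h import *
im=shot('wrist','w13.png');W,H=cloud(im)
for a,b in((222,234),(240,252)): print((W[a:b,273:284].reshape(-1,3).mean(0)*1000).round(1))
for r in range(240,275,3): print(r,(W[r,278]*1000).round(0),(W[r,255]*1000).round(0),H[r,278])
E
```

```text
clock: 15.42
tool_pos: [0.5164, -0.2149, 0.0398]
tcp_rot: [0.688, 0.726, -0.0, -0.0]
ft_force: [-0.2, -1.5, -0.1]
width: 0.0001
gripper_force: 0.0
clock: 15.68
tool_pos: [0.5165, -0.215, 0.039]
tcp_rot: [0.688, 0.726, 0.0, 0.0]
ft_force: [-3.5, 1.5, 14.3]
width: -0.0
gripper_force: 7.2
[ 516.4 -189.7   63.8]
[ 516.9 -199.4   63.8]
240 [ 517. -196.   64.] [ 504. -204.   46.] [ 11 176 226]
243 [ 517. -198.   64.] [ 504. -206.   47.] [ 11 178 226]
246 [ 517. -200.   64.] [ 504. -208.   46.] [ 11 179 225]
249 [ 517. -201.   64.] [ 504. -210.   46.] [ 11 178 226]
252 [ 517. -203.   63.] [ 504. -212.   46.] [ 11 178 226]
255 [ 517. -205.   64.] [ 503. -224.   23.] [ 11 177 200]
258 [ 517. -203.   71.] [ 503. -226.   23.] [158  23  44]
261 [ 517. -203.   75.] [ 503. -228.   24.] [128  24  42]
264 [ 517. -203.   77.] [ 503. -231.   22.] [113  26  40]
267 [ 517. -203.   80.] [ 506. -208.   72.] [120  18  42]
270 [ 517. -203.   84.] [ 506. -208.   75.] [114  30  42]
273 [ 517. -203.   86.] [ 507. -208.   78.] [120  19  41]
```

Lever level at z 64 mm with a 14 N reaction, so it is locked at its stop. I'll regrasp the fin.

```bash
python3 -m pendant '[[[0,0,0.04,0,0,0,0],[0,0,0.055,0,0,0,0.4],[0.0046,-0.0207,0,0,0,0,0.5],[0.0046,-0.0206,0,0,0,0,0.5],[0,0,-0.030,0,0,0,0.5],[0,0,-0.044,0,0,0,0.5],[0,0,0,0,0,0,0.5]]]' 60
python3 -m pendant '[[[0,0,0,0,0,0,0],[0,0,0,0,0,0,0],[0,0,0,0,0,0,0],[0,0,0,0,0,0,0]]]' 100
python3 - <<'E'
from h import *
im=shot('wrist','w14.png');W,H=cloud(im);Z=W[...,2];h,s,v=H[...,0],H[...,1],H[...,2]
m=(h>3)&(h<19)&(s>150)&(W[...,0]<.56)&(W[...,1]<-.185)&(Z>.058);rect(W[m])
m=(v<60)&(Z>.030)&(Z<.038)&(W[...,0]<.545)&(W[...,0]>.5)&(W[...,1]>-.25);m[:100]=0;rect(W[m])
E
```

```text
clock: 16.6
tool_pos: [0.5243, -0.2555, 0.0574]
tcp_rot: [0.688, 0.726, -0.001, -0.002]
ft_force: [-0.4, -0.0, 0.7]
width: 0.0425
gripper_force: 0.0
clock: 17.1
tool_pos: [0.5265, -0.2566, 0.0615]
tcp_rot: [0.688, 0.726, 0.0, 0.001]
ft_force: [-1.8, 0.8, 12.5]
width: 0.0081
gripper_force: 98.6
   n 1636 c [ 514.3 -205.5] size [19.2 41.3] ang 3.0 z [0.0628 0.0639 0.0653]
   n 1642 c [ 526.3 -209.8] size [20.8 80.9] ang 1.7 z [0.0338 0.0349 0.036 ]
```

```bash
python3 -m pendant '[[[0,0,0.02,0,0,0,0],[0,0,0.04,0,0,0,0],[-0.003,0.0485,0.0175,0,0,0,0],[-0.003,0.0485,0.0175,0,0,0,0],[-0.003,0.0485,0.0175,0,0,0,0],[-0.003,0.0485,0.0175,0,0,0,0],[-0.003,0.0485,0.0175,0,0,0,0],[-0.003,0.0485,0.0175,0,0,0,0],[-0.003,0.0485,0.0175,0,0,0,0],[-0.003,0.0485,0.0175,0,0,0,0],[-0.003,0.0485,0.0175,0,0,0,0],[0,0,0,0,0,0,0]]]' 100
python3 -m pendant '[[[0,0,0,0,0,0,0],[0,0,0,0,0,0,0]]]' 100
python3 - <<'E'
from h import *
from scipy.spatial.transform import Rotation as R
s=manip.read_state();x=R.from_quat(s['tcp_rot']).as_matrix();t=s['tool_pos'];print(t,np.degrees(np.arctan2(x[1,1],x[0,1])),x[:,2])
shot('wrist','w15.png')
def line(P):
    x=P[:,:2];c=x.mean(0);d=np.linalg.svd(x-c,full_matrices=0)[2][0];print('   dir',np.degrees(np.arctan2(d[1],d[0])).round(2))
for f in('top0.png','w1.png','w15.png'):
    W,H=cloud(load(f));h,s,v=H[...,0],H[...,1],H[...,2];Z=W[...,2]
    roi=(W[...,0]>.40)&(W[...,0]<.64)&(W[...,1]>.15)&(W[...,1]<.42)
    print(f)
    for n,m in(('plate',(Z>.0195)&(Z<.0265)&(s<70)&(v>110)),('blue',(h>100)&(h<125)&(s>130)&(Z>.043)&(Z<.051)),('block',(h>100)&(h<125)&(s>130)&(Z>.030)&(Z<.038)&(W[...,1]>.3)),('red',((h<8)|(h>172))&(s>150)&(Z>.043)&(Z<.051))):
        m&=roi;print(n,m.sum())
        if m.sum()>15: rect(W[m]);line(W[m])
# hand
W,H=cloud(load('w15.png'));h,s,v=H[...,0],H[...,1],H[...,2];D=W-t
ok=(W[...,0]<2)&(D[...,2]>-.06)&(abs(D[...,0])<.14);ok[200:]=0
m=ok&(s<60)&(v>90)&(D[...,2]<-.012);m[:,:295]=0;rect(D[m]);line(D[m])
m=ok&(v<60)&(D[...,2]<-.02);rect(D[m]);line(D[m])
E
```

```text
clock: 18.65
tool_pos: [0.498, 0.1841, 0.2786]
tcp_rot: [0.686, 0.728, 0.001, -0.0]
ft_force: [0.4, 0.5, -3.9]
width: 0.0081
gripper_force: 98.8
clock: 18.9
tool_pos: [0.4987, 0.1793, 0.2772]
tcp_rot: [0.688, 0.725, -0.0, 0.0]
ft_force: [0.2, -0.8, -3.1]
width: 0.0082
gripper_force: 98.8
[0.49866343 0.17926813 0.27718828] 3.0149258957803178 [-4.40996531e-05 -1.61286607e-04 -9.99999986e-01]
top0.png
plate 2657
   n 2657 c [524.5 291. ] size [169.6 206.4] ang 3.0 z [0.02   0.0229 0.0259]
   dir 104.87
blue 113
   n 113 c [471.7 247.7] size [  9.7 110.8] ang 2.4 z [0.0438 0.0469 0.05  ]
   dir 92.73
block 25
   n 25 c [482.1 343.2] size [12.3 14.7] ang 90.0 z [0.0312 0.034  0.0375]
   dir 167.5
red 102
   n 102 c [547.2 298.5] size [10.7 89.3] ang 66.6 z [0.0437 0.0469 0.0504]
   dir 156.7
w1.png
plate 12997
   n 12997 c [526.  289.3] size [172.2 200. ] ang 2.9 z [0.0215 0.0229 0.0244]
   dir -41.64
blue 655
   n 655 c [473.3 248.7] size [  7.8 113.3] ang 3.0 z [0.0455 0.0469 0.0482]
   dir -86.86
block 47
   n 47 c [478.7 340.2] size [ 5.9 12.4] ang 53.2 z [0.0309 0.0336 0.0349]
   dir -32.06
red 7
w15.png
plate 13681
   n 13681 c [525.7 292.7] size [172.  207.2] ang 2.7 z [0.0215 0.0229 0.0244]
   dir -69.76
blue 120
   n 120 c [471.6 294.1] size [ 7.5 22.4] ang 2.2 z [0.0452 0.0469 0.0481]
   dir -86.99
block 130
   n 130 c [483.2 344.8] size [13.7 11.4] ang 2.2 z [0.032  0.0339 0.0353]
   dir -2.09
red 541
   n 541 c [548.  300.1] size [ 9.1 88.8] ang 66.9 z [0.0449 0.0468 0.0482]
   dir -23.0
   n 5620 c [52.5 72.5] size [92.2 41.4] ang 8.1 z [-0.0221 -0.021  -0.0199]
   dir -166.73
   n 952 c [ 3.2 56.3] size [11.  58.8] ang 4.2 z [-0.0282 -0.0271 -0.026 ]
   dir -86.51
```

```bash
python3 -m pendant '[[[-0.001,-0.006,-0.05,0,0,0,0],[-0.001,-0.0055,-0.05,0,0,0,0],[-0.001,-0.004,-0.05,0,0,0,0],[0,0,-0.04,0,0,0,0],[0,0,-0.018,0,0,0,0],[0,0,0,0,0,0,0],[0,0,0,0,0,0,0]]]' 100
python3 - <<'E'
from h import *
shot('wrist','w16.png')
W,H=cloud(load('w16.png'));h,s,v=H[...,0],H[...,1],H[...,2];Z=W[...,2];t=manip.read_state()['tool_pos'];print(t)
m=((h<8)|(h>172))&(s>150)&(Z>.043)&(Z<.051);rect(W[m]) if m.sum()>9 else 0
m=(h>100)&(h<125)&(s>130)&(Z>.043)&(Z<.051);rect(W[m])
D=W-t;m=(W[...,0]<2)&(s<60)&(v>90)&(D[...,2]<-.012)&(D[...,2]>-.027);m[:,:295]=0;m[200:]=0;rect(D[m])
E
```

```text
clock: 19.82
tool_pos: [0.4961, 0.1645, 0.0698]
tcp_rot: [0.688, 0.726, 0.0, 0.0]
ft_force: [0.4, 0.5, -3.3]
width: 0.0083
gripper_force: 98.8
[0.49617217 0.16468464 0.06995984]
   n 2297 c [553.6 297.8] size [10.6 77.6] ang 67.3 z [0.0443 0.0467 0.048 ]
   n 2395 c [473.1 249.4] size [  9.3 112.5] ang 3.0 z [0.0456 0.0468 0.048 ]
   n 5601 c [ 48.8 104.3] size [99.6 73.8] ang 13.1 z [-0.0222 -0.021  -0.0199]
```

```bash
python3 -m pendant '[[[0,0,-0.005,0,0,0,0],[0,0,-0.002,0,0,0,0],[0,0,0,0,0,0,0]]]' 100
python3 -m pendant '[[[-0.0025,0,-0.001,0,0,0,0],[0,0,0,0,0,0,0]]]' 100
```

```text
clock: 20.25
tool_pos: [0.4956, 0.1647, 0.0619]
tcp_rot: [0.688, 0.726, -0.0, -0.0]
ft_force: [0.1, -0.2, -4.0]
width: 0.0082
gripper_force: 98.8
clock: 20.5
tool_pos: [0.4938, 0.1646, 0.0615]
tcp_rot: [0.688, 0.726, 0.001, 0.001]
ft_force: [2.9, -1.9, 4.9]
width: 0.008
gripper_force: 99.9
```

```bash
python3 -m pendant '[[[-0.0005,0.010,0.0003,0,0,0,0],[-0.0005,0.010,0,0,0,0,0],[-0.0006,0.010,0,0,0,0,0],[-0.0005,0.010,0,0,0,0,0],[-0.0005,0.010,0,0,0,0,0],[-0.0006,0.010,0,0,0,0,0],[-0.0005,0.010,0,0,0,0,0],[0,0,0,0,0,0,0]]]' 100
python3 - <<'E'
from h import *
shot('wrist','w17.png')
W,H=cloud(load('w17.png'));h,s,v=H[...,0],H[...,1],H[...,2];Z=W[...,2]
for m in (((h<8)|(h>172))&(s>150)&(Z>.0445)&(Z<.051),(s<60)&(v>90)&(Z<.0435)&(Z>.039)):
    m[200:]=0;m[:,:285]=0;P=W[m&(W[...,0]<2)];rect(P);x=P[:,:2];d=np.linalg.svd(x-x.mean(0),full_matrices=0)[2][0];print(np.degrees(np.arctan2(d[1],d[0])))
E
```

```text
clock: 21.5
tool_pos: [0.4893, 0.2362, 0.0615]
tcp_rot: [0.687, 0.726, 0.0, -0.0]
ft_force: [0.3, 1.8, 5.4]
width: 0.0079
gripper_force: 99.9
   n 2715 c [552.2 338. ] size [90.8  9.7] ang 4.7 z [0.0456 0.0468 0.048 ]
-175.40055024672498
   n 5841 c [540.7 325.3] size [108.4  42.6] ang 13.0 z [0.0403 0.0414 0.0425]
13.079220140633884
```

```bash
python3 -m pendant '[[[-0.0006,0.006,0,0,0,0,0],[-0.0006,0.005,0,0,0,0,0],[-0.0003,0.003,0,0,0,0,0],[0,0,0,0,0,0,0]]]' 100
python3 -m pendant '[[[-0.0003,0.0015,0,0,0,0,0],[0,0,0,0,0,0,0]]]' 100
python3 -m pendant '[[[-0.0003,0.0015,0,0,0,0,0],[0,0,0,0,0,0,0]]]' 100
```

```text
clock: 22.05
tool_pos: [0.4878, 0.249, 0.0615]
tcp_rot: [0.688, 0.726, -0.0, 0.0]
ft_force: [0.6, -4.4, 6.7]
width: 0.0081
gripper_force: 100.2
clock: 22.3
tool_pos: [0.4877, 0.2502, 0.0615]
tcp_rot: [0.688, 0.726, -0.0, 0.0]
ft_force: [1.2, -5.7, 6.5]
width: 0.0084
gripper_force: 100.2
clock: 22.55
tool_pos: [0.4873, 0.2517, 0.0615]
tcp_rot: [0.688, 0.726, -0.0, 0.0]
ft_force: [1.6, -5.9, 6.7]
width: 0.0083
gripper_force: 100.1
```

```bash
python3 -m pendant '[[[-0.0004,0.0015,0,0,0,0,0],[0,0,0,0,0,0,0]]]' 100
python3 -m pendant '[[[-0.0004,0.0012,0,0,0,0,0],[0,0,0,0,0,0,0]]]' 100
python3 -m pendant '[[[-0.0003,0.001,0,0,0,0,0],[0,0,0,0,0,0,0]]]' 100
```

```text
clock: 22.8
tool_pos: [0.4872, 0.2521, 0.0615]
tcp_rot: [0.688, 0.726, -0.001, 0.001]
ft_force: [1.3, -11.5, 8.8]
width: 0.0084
gripper_force: 100.3
clock: 23.05
tool_pos: [0.4871, 0.2522, 0.0616]
tcp_rot: [0.688, 0.725, -0.001, 0.001]
ft_force: [2.5, -18.7, 11.3]
width: 0.0082
gripper_force: 100.7
clock: 23.3
tool_pos: [0.4871, 0.2523, 0.0617]
tcp_rot: [0.689, 0.725, -0.001, 0.002]
ft_force: [4.0, -23.5, 13.3]
width: 0.0082
gripper_force: 101.1
```

```bash
python3 -m pendant '[[[-0.001,-0.0008,0,0,0,0,0],[0,0,0,0,0,0,0]]]' 100
python3 - <<'E'
from h import *
from scipy.spatial.transform import Rotation as R
s=manip.read_state();x=R.from_quat(s['tcp_rot']).as_matrix();print(s['tool_pos'],np.degrees(np.arctan2(x[1,1],x[0,1])),x[:,2])
shot('wrist','w18.png')
def edge(f,y0,x0):
    W,H=cloud(load(f));h,s,v=H[...,0],H[...,1],H[...,2];Z=W[...,2];ok=(W[...,0]>x0+.035)&(W[...,0]<x0+.15)&(abs(W[...,1]-y0)<.07);ok[200:]=0
    red=((h<8)|(h>172))&(s>150) if f=='w18.png' else s<90
    for m in (red&(Z>.0450)&(Z<.051),(s<90)&(v>90)&(Z<.0430)&(Z>.0395)&~((h<8)&(s>60))):
        P=W[m&ok];
        if len(P)<50: print('few');continue
        rect(P);x=P[:,:2];d=np.linalg.svd(x-x.mean(0),full_matrices=0)[2][0];print(np.degrees(np.arctan2(d[1],d[0])))
edge('w18.png',.34,.473);edge('w14.png',-.17,.513)
E
```

```text
clock: 23.55
tool_pos: [0.4866, 0.2524, 0.0619]
tcp_rot: [0.688, 0.725, -0.0, 0.002]
ft_force: [6.1, -19.4, 11.7]
width: 0.0082
gripper_force: 100.7
[0.48658428 0.25235821 0.06186743] 2.9835499261736174 [ 0.00237704 -0.00291036 -0.99999294]
   n 2461 c [550.6 350.2] size [89.1  9.1] ang 13.0 z [0.0458 0.0469 0.048 ]
-166.7266166353387
   n 4082 c [544.8 332.2] size [79.5 22.1] ang 12.6 z [0.0409 0.042  0.0428]
-166.98322317215852
   n 2763 c [ 590.7 -158.1] size [88.8 10.4] ang 13.1 z [0.0456 0.0468 0.048 ]
-166.8858306279536
   n 4720 c [ 588.1 -175.1] size [86.7 22.8] ang 12.8 z [0.0402 0.0413 0.0424]
-166.61122687963191
```

Fence and seat wall both read about 13°, so the angle is copied. I'll ease off, release, retract and check.

```bash
python3 -m pendant '[[[0.001,-0.002,0,0,0,0,0],[0,0,0,0,0,0,0],[0,0,0,0,0,0,0.3],[0,0,0,0,0,0,0.5],[0,0,0,0,0,0,0.5],[0,0,0.03,0,0,0,0.5],[0,0,0.05,0,0,0,0.5],[0,-0.03,0.04,0,0,0,0.5],[0,-0.04,0.04,0,0,0,0.5],[0,0,0,0,0,0,0.5],[0,0,0,0,0,0,0.5]]]' 60
python3 - <<'E'
from h import *
t=manip.read_state();print(t['tool_pos'])
shot('wrist','w19.png');W,H=cloud(load('w19.png'));h,s,v=H[...,0],H[...,1],H[...,2];Z=W[...,2]
ok=(W[...,0]>.40)&(W[...,0]<.64)&(W[...,1]>.1)&(W[...,1]<.42)
def r(n,m):
    P=W[m&ok];print(n,len(P))
    if len(P)>20:
        rect(P);x=P[:,:2];d=np.linalg.svd(x-x.mean(0),full_matrices=0)[2][0];print('   dir',np.degrees(np.arctan2(d[1],d[0])).round(2))
r('red',((h<8)|(h>172))&(s>150)&(Z>.045)&(Z<.051))
r('blade',(s<90)&(v>90)&(Z<.043)&(Z>.039)&(W[...,0]>.51))
r('fin',(h>20)&(h<34)&(s>110)&(Z>.086)&(Z<.1))
r('lever',(h>3)&(h<19)&(s>150)&(Z>.055)&(Z<.09))
r('stock',(v<60)&(Z>.031)&(Z<.039)&(W[...,0]<.51))
r('block',(h>100)&(h<125)&(s>130)&(Z>.030)&(Z<.038)&(W[...,1]>.3))
r('blue',(h>100)&(h<125)&(s>130)&(Z>.043)&(Z<.051))
E
```

```text
clock: 24.98
tool_pos: [0.4859, 0.1833, 0.2208]
tcp_rot: [0.688, 0.726, -0.0, -0.0]
ft_force: [-0.2, 0.2, -0.7]
width: 0.0428
gripper_force: 0.0
[0.48593231 0.1833467  0.22082733]
red 811
   n 811 c [549.3 349.1] size [89.5  9.7] ang 13.1 z [0.0456 0.0469 0.0483]
   dir -166.73
blade 1551
   n 1551 c [552.6 333.9] size [91.  22.8] ang 13.3 z [0.0401 0.0414 0.0426]
   dir -166.58
fin 480
   n 480 c [489.3 248.9] size [11.6 34.4] ang 3.1 z [0.0909 0.0926 0.0938]
   dir -86.53
lever 734
   n 734 c [475.5 307.4] size [19.5 51.3] ang 3.5 z [0.0626 0.0641 0.0676]
   dir -80.02
stock 763
   n 763 c [487.4 278.5] size [ 20.  117.8] ang 2.8 z [0.0335 0.035  0.0361]
   dir -92.15
block 134
   n 134 c [483. 345.] size [13.8 12.3] ang 3.3 z [0.0327 0.0338 0.035 ]
   dir -29.54
blue 771
   n 771 c [473.6 249.5] size [  8.7 110.8] ang 2.9 z [0.0455 0.0468 0.0481]
   dir -86.29
```

```bash
python3 -c "
from plant import manip
print(manip.finish_job())"
```

```text
the job is handed in; nothing more can be done
None
```

I handed the job in at about 25 s: the locked bevel lies home in the jig corner, flat against the blue wall and the red fence. The fence and the seat wall both measure about 13° in world axes, well within the 0.045 rad limit; the hand-in call returned no verdict.

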